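Stand the catch cup and hold the measuring scoop level over it

TASK

Get ready for measuring out spice: lift the small steel cup off its sloping rest, stand it mouth up and fully home in the round pocket of the wooden block, and let go of it. Then draw the copper measuring scoop out of its sloping sleeve and hold it up level, open side up, with its bowl centred over the cup and about 15 cm above the tray; finish still holding it there in the gripper, touching nothing else with it. Leave the mortar, spice carousel, cruet and brush where they stand.

Things in the scene. Friction and masses are not known exactly. Their poses are not given: they have to be found in the camera images.
- cup: Loose straight-sided round steel cup, 48 mm outside diameter, 40 mm high, wall 3 mm, about 60 to 130 g. Origin: centre of its underside; +z runs along its axis to the open mouth. At the start it lies in the rest leaning 45 degrees, its mouth facing up and towards the robot side.
- rest: Fixed steel cup rest, foot 80 x 64 mm. Origin: centre of the foot's underside. The cup's origin starts 35 mm above it, the cup leaning 45 degrees from rest +z towards rest -x. A downhill lip and two side cheeks stand 12 mm high (along the cup's axis, from its underside) round the cup; its upper 28 mm is free. Lift it out along its own axis.
- block: Fixed wooden block 95 x 95 mm, 16 mm high, lying on the tray (tray top 4 mm above z = 0), with one round pocket in the middle of its top. Origin: centre of its underside, z up.
- block_hole0 (a point): Centre of the pocket's mouth, level with the top of the block (20 mm above z = 0). The pocket is 54 mm in diameter (chamfered rim) and 10 mm deep: a cup standing home in it has its underside 10 mm below this point and its mouth 30 mm above.
- sleeve: Fixed black sleeve, foot 80 x 60 mm. Origin: centre of foot underside. Scoop's origin starts 32 mm above it, handle rising 45 degrees towards sleeve +x. A channel 44 mm wide with low end stop and a bridge over the bowl: the scoop cannot be lifted off, only drawn out along its handle; clear after 45 mm. The mouth lies 25 mm from the bowl's centre; the handle beyond is free all round.
- scoop: Loose copper scoop, 50 to 100 g: round flat-bottomed bowl, 40 mm outside, 22 mm high, straight flat handle 12 mm wide (along y), 6 mm thick (z 16 to 22 mm), ending 106 mm from the origin. Origin: centre of the bowl's underside; +z its open side, +x along the handle. Starts with +x rising 45 degrees, open side facing up and towards the robot side. It balances about 15 mm from the origin along x.
- mortar: Bystander: white ceramic mortar with a pestle, 104 mm wide, bowl 75 mm high (pestle to about 130 mm). Origin: centre of its underside.
- carousel: Bystander: black plastic spice carousel with six jars, 140 mm wide, 206 mm high. Origin: centre of its underside.
- cruet: Bystander: glass cruet with a flip stopper, 64 mm wide, 148 mm high. Origin: centre of its underside.
- brush: Bystander: silicone brush lying flat beyond the work, 205 mm long along its x, head at +x, 14 mm high. Origin: on its underside, 120 mm from the handle's end.
There are look-alikes about, which are no part of the job. What is shaped like the cup but blue is not meant.

How it is judged:
On the way, in this order (a step that is already met when the one before it is completed fails the run):
1. the cup stands mouth up, home in the block's pocket, and is let go (horizontal distance between cup and block_hole0 below 0.006 m and z of cup in the frame of block_hole0 below -0.007 m and angle between cup's own z axis and vertical below 0.1 rad and contact force between cup and the fingers below 0.05 N), for 0.2 s.
2. the scoop has been drawn out of the sleeve and is carried by the gripper (distance between scoop and sleeve above 0.09 m and contact force between scoop and the fingers above 1 N and contact force between scoop and sleeve below 0.05 N), for 0.2 s.
At the end, for the whole second after the job is handed in: The gripper holds the scoop still, touching nothing else: underside 11-21 cm above z = 0, open side up within 10 degrees, bowl centre within 22 mm (in plan) of the cup's; the cup stands let go, mouth up, in the pocket, underside 7 mm or more below the block's top (all of step 1 and contact force between scoop and the fingers above 1 N and contact force between scoop and cup below 0.05 N and contact force between scoop and sleeve below 0.05 N and contact force between scoop and rest below 0.05 N and contact force between scoop and block below 0.05 N and height (world z) of scoop between 0.11 and 0.21 m and angle between scoop's own z axis and vertical below 0.17 rad and horizontal distance between scoop and cup below 0.022 m and linear speed of scoop below 0.03 m/s and linear speed of cup below 0.02 m/s); the arm keeps its last pose, push and grip.
It fails at once if a bystander (mortar, carousel, cruet or brush) is pushed more than 25 mm (distance of any of mortar, carousel, cruet, brush from where it was at the start of the episode above 0.025 m).
It also fails if it takes over 70 s, if anything falls off the work surface, if the arm or the gripper's body presses on something with over 40 N, if the wrist force passes 120 N, or if a joint passes its speed limit or range.

ROBOT

A 6-joint arm with a two-finger parallel gripper is mounted at the origin on the work surface. World frame = base frame: x ahead of the robot, y to its left, z up, the work surface at z = 0. Lengths are in m, angles in rad, forces in N, time in s.
With the tool pointing down it reaches from about 0.375 to 0.9 m from the base axis. Payload 3.1 kg.
Tool frame: the origin (TCP) lies midway between the tips of the shut fingers; the grasp point (between the pads) lies 19 mm behind it; x points along the fingers, z is the direction in which the jaws open and shut, and the axes are right-handed (so a half turn about x gives the same grasp; the last joint's range is limited). The gripper opens to 87 mm and grips with 3 to 60 N. Pads are 19 mm wide; open, the fingers measure 117 mm over their backs; the gripper's body (75 mm by 190 mm) begins 51 mm behind the grasp point.
Start: joints at [-1.51, 0.527, 1.433, -0, 1.181, -0.178], TCP at [0.148, -0.607, 0.223] pointing down, gripper open.
Joint ranges: [-3.08, 3.08], [-0.75, 2.2], [0.22, 2.44], [-1.43, 4.57], [0, 2.65], [-2.85, 2.85]. Speed limits (rad/s): [2.79, 2.79, 3.14, 3.14, 3.14, 3.14].

INTERFACE

Orientations are given as a unit quaternion [x, y, z, w].
In Python, from rig import robot, optics, workorder gives the robot as it stands.
- The arm moves only by the tool arm_command, never from a script. Its argument "plan" is a list of rows, each a list of 7 numbers: the shift along the tool's x, y, z in cm, then the turn, a rotation vector about the tool's x, y, z in rad, then the finger opening in cm, from 0 to 8.7. In form: [[x, y, z, ax, ay, az, gripper], ...]. A call has 1 to 12 rows; each row shifts and turns the pose as measured when the row begins, along the tool's axes as they then stand; what a row does not reach is not made up. A row lasts 1/8 s, in which the tool goes at most 62.5 mm and 10.7 degrees, less where a joint would pass 70% of its speed; a pose out of reach is approached as far as the arm can. A call with a gripper value outside its range is refused whole. The fingers move at their own pace and stop on an object; "grip_force" is the grip in N (left out, the last holds). Time passes only in rows, so rows that do not move let the fingers close. It gives the time, the measured TCP pose, the force and the opening at its end, in the units of the state.
- robot.get_obs(): the state, without advancing time (a new reading comes with each control period).
- optics.camera(name): name is "side" or "top"; returns (picture, depth): 420x560x3 uint8, blue, green, red; 420x560 float32, m along the optical axis (not along the pixel's ray), 0 where there is no reading.
- optics.camera_info(name): a dict with "mtx" (3x3 intrinsics, pixels), "k1" (the pictures are not rectified: a ray, as slopes to the right and down, at radius r is drawn at 1 + k1 r^2 times it, then the intrinsics apply), "position" and "rotation" of the camera in the world. Camera axes: x right, y down, z forward; pixel columns grow to the right and rows downward; lengths in m; the calibration is good to about 2 mm. A picture is of the moment at which its call begins. camera_info takes no time and is no camera call.
- workorder.hand_in(): hands the job in, once; it reports no verdict.
The state is a dict: "time": time; "q": joint angles; "joint_velocities": joint speeds; "joint_torque": joint torques, N m; "position": TCP position; "tool_rot": TCP orientation; "ft_force": force on the tool from outside, world axes, zero at the start; "moment": the same for the moment, N m; "grip_width": finger opening in m.
Only numpy, scipy, OpenCV 4.12 (cv2) and the standard library are available. Lean on these libraries where they do the work, as an engineer would, in place of code of your own. Each camera call takes 0.05 s, during which the arm holds its last target. There are 200 camera calls.

## Working session

There is one attempt and no reset: what is moved stays moved. The work goes in short steps, Python scripts to look and compute and a tool call to move; the robot and the scene stay as the last step left them, time stands still between calls to the robot, and variables do not carry over. Pictures are saved under pics/ and viewed, about 8 in all and at most 12, crops included, and the job is handed in when it is done.

Besides the shell and the picture viewer there is one more tool, called after "Request:" by a JSON object that holds its "fn" and its "kwargs". arm_command: Moves the arm, as the interface text tells. Its arguments: {"type":"object","properties":{"plan":{"type":"array"},"grip_force":{"type":"number"}},"required":["plan"]}

```bash
mkdir -p pics; ls; cat > h.py <<'E'
import numpy as np, cv2
from rig import robot, optics, workorder
from scipy.spatial.transform import Rotation as R
def info(n):
    i=optics.camera_info(n); r=np.array(i["rotation"],float)
    M=r if r.shape==(3,3) else R.from_quat(r).as_matrix()
    return np.array(i["mtx"]),float(i["k1"]),np.array(i["position"]),M
def slopes(n,uv):
    K,k1,p,M=info(n); uv=np.array(uv,float).reshape(-1,1,2)
    return cv2.undistortPoints(uv,K,np.array([k1,0,0,0.])).reshape(-1,2)
def rays(n,uv):
    s=slopes(n,uv); _,_,p,M=info(n)
    return p,np.c_[s,np.ones(len(s))]@M.T
def plane(n,uv,z):
    p,d=rays(n,uv); return p+d*((z-p[2])/d[:,2])[:,None]
def cloud(n,D):
    v,u=np.mgrid[:420,:560]; p,d=rays(n,np.stack([u,v],-1).reshape(-1,2))
    P=p+d*D.reshape(-1,1); P[D.ravel()==0]=np.nan; return P.reshape(420,560,3)
def proj(n,X):
    K,k1,p,M=info(n); c=(np.atleast_2d(X)-p)@M
    return cv2.projectPoints(c,np.zeros(3),np.zeros(3),K,np.array([k1,0,0,0.]))[0].reshape(-1,2)
E
python3 - <<'E'
from h import *
for n in("side","top"):
    im,D=optics.camera(n); cv2.imwrite(f"pics/{n}0.png",im); np.savez(f"{n}0.npz",im=im,D=D); print(n,optics.camera_info(n))
o=robot.get_obs(); print(o)
E
```

```text
pics
side {'mtx': array([[439.2920253 ,   0.        , 281.61424623],
       [  0.        , 439.2920253 , 207.60579765],
       [  0.        ,   0.        ,   1.        ]]), 'k1': 0.04845911127701155, 'position': array([0.44722214, 0.91474498, 1.05157347]), 'rotation': array([-0.04228789,  0.92868975, -0.3683186 ,  0.00940702])}
top {'mtx': array([[499.24173381,   0.        , 288.21257918],
       [  0.        , 499.24173381, 204.07368925],
       [  0.        ,   0.        ,   1.        ]]), 'k1': 0.03805120675598219, 'position': array([ 0.3422168 , -0.00620284,  1.28836404]), 'rotation': array([ 0.70766042, -0.70192856,  0.05732125, -0.05680933])}
{'time': 0.1, 'q': array([-1.50950459e+00,  5.28387187e-01,  1.43378062e+00, -1.17172694e-05,
        1.18140816e+00, -1.78483616e-01]), 'joint_velocities': array([ 0.00072357, -0.00252441, -0.00391031, -0.00049318,  0.00112285,
       -0.00064564]), 'joint_torque': array([-9.89388936e-04, -4.40987170e+01, -1.77150840e+01,  6.35750801e-02,
        5.34211728e-02, -3.09481106e-05]), 'position': array([ 0.14842155, -0.60643468,  0.22165885]), 'tool_rot': array([ 0.43713071,  0.55668089, -0.43608777,  0.55574328]), 'ft_force': array([-0.10153231,  1.4086145 ,  0.34744589]), 'moment': array([-0.00090738, -0.01127378, -0.04941772]), 'grip_width': 0.08705356197931349}
```

View pics/side0.png

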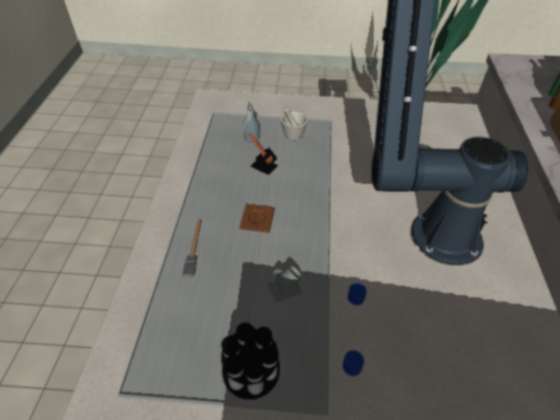

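View pics/top0.png

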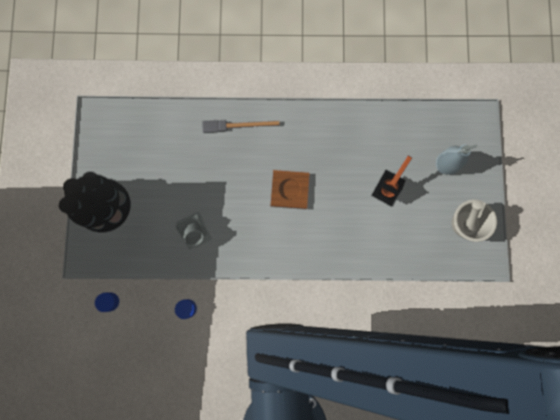

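The top view shows the rest and cup in shadow at about (193,232), the block at (291,189), the sleeve at (389,188) with the copper handle running to (408,158), the cruet at (453,160) and the mortar at (475,220). The blue look-alikes are at (107,302) and (186,309). In the side view the cup is near (288,272), the block at (258,218) and the scoop from (265,158) to (250,135).

```bash
python3 - <<'E'
from h import *
out=[]
for n,cr in(("top",[(160,200,70,60),(365,145,60,65)]),("side",[(262,250,50,55),(240,125,50,50)])):
    f=np.load(n+"0.npz"); im,D=f["im"],f["D"]; P=cloud(n,D)
    for (x,y,w,h) in cr:
        c=cv2.resize(im[y:y+h,x:x+w],(390,290),interpolation=cv2.INTER_CUBIC); c=cv2.convertScaleAbs(c,alpha=1.8,beta=10); out.append(c)
    hsv=cv2.cvtColor(im,cv2.COLOR_BGR2HSV)
    # block
    m=cv2.inRange(hsv,(0,90,50),(25,255,255))
    k,l,s,ce=cv2.connectedComponentsWithStats(m)
    for i in range(1,k):
        if s[i][4]>30:
            Q=P[l==i]; Q=Q[~np.isnan(Q[:,0])]
            print(n,s[i],ce[i].round(1),"med",np.median(Q,0).round(3),"min",Q.min(0).round(3),"max",Q.max(0).round(3))
            if s[i][4]>500:
                r=cv2.minAreaRect(np.argwhere(l==i)[:,::-1].astype(np.float32)); print(r, plane(n,[r[0]],.02),plane(n,cv2.boxPoints(r),.02).round(4).tolist())
cv2.imwrite("pics/crops.png",np.vstack([np.hstack(out[:2]),np.hstack(out[2:])]))
E
```

```text
top [226 122  53   6 171] [251.1 123.9] med [0.764 0.095 0.015] min [0.758 0.023 0.001] max [0.771 0.16  0.023]
top [385 156  27  34 231] [397.8 174.3] med [ 0.611 -0.276  0.081] min [ 0.583 -0.299  0.005] max [ 0.652 -0.25   0.129]
top [ 271  170   38   39 1293] [289.7 189. ] med [ 0.59  -0.01   0.018] min [ 0.54  -0.057  0.002] max [0.642 0.038 0.028]
((289.76763916015625, 189.0205841064453), (36.35414123535156, 35.817264556884766), 4.39870548248291) [[ 0.58844882 -0.00999543  0.02      ]] [[0.5449, 0.0398, 0.02], [0.6391, 0.034, 0.02], [0.6324, -0.0604, 0.02], [0.5384, -0.0534, 0.02]]
top [381 188  14  10  86] [386.9 193. ] med [ 0.576 -0.257  0.037] min [ 0.566 -0.276  0.021] max [ 0.588 -0.241  0.065]
side [550  94  10  46 276] [555.9 116.2] med [-0.491 -0.602  0.036] min [-0.559 -0.758 -0.004] max [-0.48  -0.502  0.096]
side [249 133  17  24  93] [257.7 145.2] med [ 0.619 -0.28   0.087] min [ 0.592 -0.392  0.001] max [ 0.65  -0.243  0.124]
side [265 155   8   9  43] [269.1 159.2] med [ 0.579 -0.268  0.036] min [ 0.568 -0.279  0.026] max [ 0.591 -0.236  0.059]
side [240 205  34  27 735] [256.7 217.9] med [ 0.591 -0.006  0.018] min [ 0.542 -0.061  0.002] max [0.639 0.043 0.025]
((256.4769287109375, 217.68463134765625), (31.13271713256836, 25.303083419799805), 7.125016689300537) [[ 0.591196   -0.00160909  0.02      ]] [[0.6378, 0.0471, 0.02], [0.6439, -0.0599, 0.02], [0.5424, -0.0527, 0.02], [0.5416, 0.0534, 0.02]]
side [191 221  10  35 104] [195.3 238.2] med [0.765 0.096 0.016] min [0.758 0.024 0.011] max [0.773 0.161 0.024]
```

View pics/crops.png

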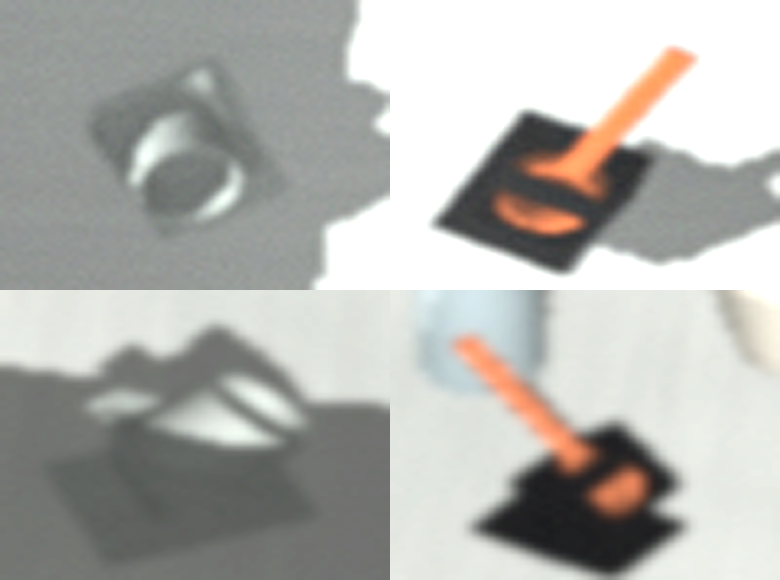

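The crops show the cup's mouth ellipse near top pixel (194,238) on the rest's foot, and the copper bowl with its black bridge, the handle tip near (410,157). Next I turn corners into world coordinates and check them against the sizes given.

```bash
cat > geo.py <<'E'
from h import *
f=np.load("top0.npz"); im,D=f["im"],f["D"]; P=cloud("top",D)
def rect(pix,z,nm,L):
    c=plane("top",pix,z)[:,:2]; print(nm,"ctr",c.mean(0).round(4),"sides",np.linalg.norm(np.roll(c,-1,0)-c,axis=1).round(4))
    e=np.roll(c,-1,0)-c; n=np.linalg.norm(e,axis=1); k=0 if n[0]+n[2]>n[1]+n[3] else 1
    d=e[k]-e[k+2]; print("  long az",np.degrees(np.arctan2(d[1],d[0])).round(1)); return c.mean(0)
E
python3 - <<'E'
from geo import *
c=lambda pts,x,y,w,h,ox=0:[((u-ox)/390*w+x-.4,v/290*h+y-.4) for u,v in pts]
rect(c([(90,110),(210,54),(290,188),(165,240)],160,200,70,60),.008,"rest",80)
rect(c([(525,112),(652,155),(567,272),(435,222)],365,145,60,65,390),.008,"sleeve",80)
print("cup mouth",plane("top",c([(188,180)],160,200,70,60),.067))
tip=plane("top",c([(683,57)],365,145,60,65,390),.1244); print("tip",tip)
hsv=cv2.cvtColor(im,cv2.COLOR_BGR2HSV); m=cv2.inRange(hsv,(0,90,50),(25,255,255))
# handle depth line
Q=P[152:184,390:415][m[152:184,390:415]>0]; Q=Q[(Q[:,2]>.06)]
mu=np.median(Q,0); d=np.linalg.svd(Q-Q.mean(0))[2][0]; print("handle",Q.mean(0).round(4),d.round(3),np.degrees(np.arctan2(d[1],d[0])))
# black mask sleeve rect, block via top-height ellipse
g=cv2.inRange(hsv,(0,0,0),(180,255,45)); g[:160]=0;g[215:]=0;g[:,:365]=0;g[:,412:]=0
r=cv2.minAreaRect(np.argwhere((g|(m*(np.arange(560)>365)).astype(np.uint8)*0)>0)[:,::-1].astype(np.float32)); rect(cv2.boxPoints(r),.008,"sleeve2",80)
# upright things: cup cloud high pts
B=P[205:255,165:225].reshape(-1,3); B=B[B[:,2]>.03]; print("cup cloud",len(B),np.median(B,0),B[:,2].max())
for nm,(u,v,w,h) in dict(cruet=(430,140,55,40),mortar=(450,198,50,50)).items():
    B=P[v:v+h,u:u+w].reshape(-1,3); B=B[B[:,2]>.04]; print(nm,B.min(0).round(3),B.max(0).round(3))
from h import *
# block side estimate: points at z>.015
for n in("top","side"):
    f=np.load(n+"0.npz"); PP=cloud(n,f["D"]).reshape(-1,3)
    B=PP[(abs(PP[:,0]-.589)<.065)&(abs(PP[:,1]+.008)<.065)&(PP[:,2]>.014)&(PP[:,2]<.03)]
    r=cv2.minAreaRect((B[:,:2]*1000).astype(np.float32)); print("block",n,r)
E
```

```text
rest ctr [0.481  0.2368] sides [0.0623 0.0818 0.0628 0.0784]
  long az -151.3
sleeve ctr [ 0.5977 -0.2674] sides [0.0564 0.0784 0.0596 0.0759]
  long az 151.6
cup mouth [[0.45811261 0.22530605 0.067     ]]
tip [[ 0.64758097 -0.29607482  0.1244    ]]
handle [ 0.6229 -0.2807  0.0956] [-0.626  0.349 -0.697] 150.82215939067984
sleeve2 ctr [ 0.5971 -0.2689] sides [0.0764 0.0581 0.0761 0.0577]
  long az -29.5
cup cloud 577 [0.4739483  0.23287561 0.05526223] 0.085199588070626
cruet [ 0.633 -0.451  0.04 ] [ 0.693 -0.389  0.158]
mortar [ 0.453 -0.512  0.04 ] [ 0.554 -0.408  0.136]
block top ((588.7584228515625, -9.92828369140625), (95.06562805175781, 96.4966812133789), 86.42501831054688)
block side ((591.3536987304688, -8.022380828857422), (103.80345916748047, 95.49229431152344), 86.73102569580078)
```

```bash
cat > plan.py <<'E'
from h import *
def rot(xdir,zdir):
    x=np.array(xdir,float);x/=np.linalg.norm(x); z=np.array(zdir,float); z-=x*(x@z); z/=np.linalg.norm(z)
    return np.c_[x,np.cross(z,x),z]
def cur():
    o=robot.get_obs(); return np.array(o["position"]),R.from_quat(o["tool_rot"]).as_matrix(),o
def flip(M,ref):  # choose the half turn nearer to ref
    a=M; b=M@np.diag([1,-1,-1]); f=lambda m:np.trace(ref.T@m); return a if f(a)>f(b) else b
def rows(p1,M1,g,n=None,cyl=False,step=.055,ang=.17):
    p0,M0,o=cur(); p1=np.array(p1)
    c=lambda p:np.array([np.hypot(p[0],p[1]),np.arctan2(p[1],p[0]),p[2]])
    uc=lambda q:np.array([q[0]*np.cos(q[1]),q[0]*np.sin(q[1]),q[2]])
    d=R.from_matrix(M0.T@M1).as_rotvec()
    if cyl:
        a,b=c(p0),c(p1); L=max(abs(b[1]-a[1])*max(a[0],b[0]),np.linalg.norm(p1-p0)*0,abs(b[2]-a[2]),abs(b[0]-a[0]))
        Rz=lambda t:R.from_euler("z",t).as_matrix(); da=b[1]-a[1]
        d=R.from_matrix(M0.T@Rz(-da)@M1).as_rotvec()
        L=np.hypot(L,0)*1.15; A=abs(da)+np.linalg.norm(d)
    else: L=np.linalg.norm(p1-p0); A=np.linalg.norm(d)
    n=n or int(max(1,np.ceil(L/step),np.ceil(A/ang)))
    out=[];pp,MM=p0,M0
    for i in range(1,n+1):
        t=i/n
        if cyl: pn=uc(a+(b-a)*t); Mn=Rz(da*t)@M0@R.from_rotvec(d*t).as_matrix()
        else: pn=p0+(p1-p0)*t; Mn=M0@R.from_rotvec(d*t).as_matrix()
        out.append([*np.round(MM.T@(pn-pp)*100,1),*np.round(R.from_matrix(MM.T@Mn).as_rotvec(),3),g]); 
        pp,MM=pn,Mn
    print(n,"rows"); [print([float(v) for v in r]) for r in out]
rd=np.radians
AZC=rd(-151.3); CUP=np.array([.4825,.238,.039]); CZ=np.array([np.cos(AZC),np.sin(AZC),1])/2**.5
MC=rot(-CZ,[-np.sin(AZC),np.cos(AZC),0])
DOWN=lambda az:rot([0,0,-1],[-np.sin(az),np.cos(az),0])  # jaws tangential at azimuth
AZS=rd(-29.2); SCO=np.array([.5975,-.2682,.036])
SX=np.array([np.cos(AZS),np.sin(AZS),1])/2**.5; SZ=np.array([-np.cos(AZS),-np.sin(AZS),1])/2**.5
MS=rot(-SZ,[-np.sin(AZS),np.cos(AZS),0])
BLK=np.array([.589,-.0095,.020])
E
python3 - <<'E'
from plan import *
p,M,o=cur(); print(M.round(2))
Mw=R.from_euler("z",2*0.99).as_matrix()@M
T=flip(DOWN(rd(28.7)),Mw); rows([.45,.22,.33],T,8.7,cyl=True)
E
```

```text
[[-0.    0.97  0.24]
 [ 0.    0.24 -0.97]
 [-1.    0.   -0.  ]]
24 rows
[-0.4, 4.6, -0.7, -0.142, -0.0, -0.0, 8.7]
[-0.4, 4.6, -0.4, -0.142, -0.0, -0.0, 8.7]
[-0.4, 4.6, -0.1, -0.142, -0.0, -0.0, 8.7]
[-0.4, 4.5, 0.2, -0.142, -0.0, -0.0, 8.7]
[-0.4, 4.5, 0.5, -0.142, -0.0, -0.0, 8.7]
[-0.5, 4.4, 0.8, -0.142, -0.0, -0.0, 8.7]
[-0.5, 4.3, 1.1, -0.142, -0.0, -0.0, 8.7]
[-0.5, 4.2, 1.4, -0.142, -0.0, -0.0, 8.7]
[-0.5, 4.0, 1.6, -0.142, -0.0, -0.0, 8.7]
[-0.5, 3.9, 1.9, -0.142, -0.0, -0.0, 8.7]
[-0.5, 3.7, 2.1, -0.142, -0.0, -0.0, 8.7]
[-0.5, 3.5, 2.3, -0.142, -0.0, -0.0, 8.7]
[-0.5, 3.3, 2.5, -0.142, -0.0, -0.0, 8.7]
[-0.5, 3.1, 2.7, -0.142, -0.0, -0.0, 8.7]
[-0.5, 2.9, 2.9, -0.142, -0.0, -0.0, 8.7]
[-0.5, 2.7, 3.1, -0.142, -0.0, -0.0, 8.7]
[-0.5, 2.5, 3.2, -0.142, -0.0, -0.0, 8.7]
[-0.5, 2.2, 3.3, -0.142, -0.0, -0.0, 8.7]
[-0.5, 2.0, 3.4, -0.142, -0.0, -0.0, 8.7]
[-0.5, 1.7, 3.5, -0.142, -0.0, -0.0, 8.7]
[-0.5, 1.5, 3.6, -0.142, -0.0, -0.0, 8.7]
[-0.5, 1.2, 3.7, -0.142, -0.0, -0.0, 8.7]
[-0.5, 1.0, 3.7, -0.142, -0.0, -0.0, 8.7]
[-0.5, 0.7, 3.7, -0.142, -0.0, -0.0, 8.7]
```

Request:
{"fn": "arm_command", "kwargs": {"plan": [[-2, 4.6, -0.7, -0.142, 0, 0, 8.7], [-2, 4.6, -0.4, -0.142, 0, 0, 8.7], [-2, 4.6, -0.1, -0.142, 0, 0, 8.7], [-2, 4.5, 0.2, -0.142, 0, 0, 8.7], [-1, 4.5, 0.5, -0.142, 0, 0, 8.7], [-1, 4.4, 0.8, -0.142, 0, 0, 8.7], [-0.5, 4.3, 1.1, -0.142, 0, 0, 8.7], [-0.5, 4.2, 1.4, -0.142, 0, 0, 8.7], [0, 4, 1.6, -0.142, 0, 0, 8.7], [0, 3.9, 1.9, -0.142, 0, 0, 8.7], [0, 3.7, 2.1, -0.142, 0, 0, 8.7], [0, 3.5, 2.3, -0.142, 0, 0, 8.7]]}}

```text
time: 1.6
position: [0.5073, -0.2204, 0.331]
tool_rot: [-0.144, 0.692, 0.153, 0.691]
ft_force: [0.6, -1.0, -0.4]
grip_width: 0.0868
```

```bash
python3 - <<'E'
from plan import *
p,M,o=cur(); print(p,o["q"].round(2))
T=flip(DOWN(rd(28.7)),R.from_euler("z",1.75).as_matrix()@M); rows([.43,.21,.25],T,8.7,cyl=True)
E
```

```text
[ 0.50728683 -0.22041266  0.33096928] [-0.62  0.32  1.47  0.01  1.36 -1.04]
10 rows
[0.9, 3.9, 2.8, -0.165, 0.002, -0.001, 8.7]
[0.9, 3.6, 3.1, -0.165, 0.002, -0.001, 8.7]
[0.8, 3.3, 3.3, -0.165, 0.001, -0.001, 8.7]
[0.8, 3.0, 3.5, -0.165, 0.001, -0.001, 8.7]
[0.8, 2.7, 3.7, -0.165, 0.001, -0.001, 8.7]
[0.8, 2.4, 3.8, -0.165, 0.001, -0.001, 8.7]
[0.8, 2.0, 3.9, -0.165, 0.001, -0.001, 8.7]
[0.8, 1.7, 4.0, -0.165, 0.001, -0.001, 8.7]
[0.8, 1.4, 4.1, -0.165, 0.001, -0.001, 8.7]
[0.8, 1.1, 4.1, -0.165, 0.001, -0.001, 8.7]
```

Request:
{"fn": "arm_command", "kwargs": {"plan": [[0.9, 3.9, 2.8, -0.165, 0, 0, 8.7], [0.9, 3.6, 3.1, -0.165, 0, 0, 8.7], [0.8, 3.3, 3.3, -0.165, 0, 0, 8.7], [0.8, 3.0, 3.5, -0.165, 0, 0, 8.7], [0.8, 2.7, 3.7, -0.165, 0, 0, 8.7], [0.8, 2.4, 3.8, -0.165, 0, 0, 8.7], [0.8, 2.0, 3.9, -0.165, 0, 0, 8.7], [0.8, 1.7, 4.0, -0.165, 0, 0, 8.7], [0.8, 1.4, 4.1, -0.165, 0, 0, 8.7], [0.8, 1.1, 4.1, -0.165, 0, 0, 8.7]]}}

```text
time: 2.85
position: [0.4151, 0.2217, 0.2492]
tool_rot: [-0.614, 0.34, 0.622, 0.346]
ft_force: [1.1, 0.3, 0.6]
grip_width: 0.0874
```

```bash
python3 - <<'E'
from plan import *
p,M,o=cur(); print(p,o["q"].round(2),M.round(2))
T=flip(MC,M); print(T.round(2),CUP+CZ*.105); rows(CUP+CZ*.105,T,8.7)
E
```

```text
[0.41506302 0.22172909 0.249194  ] [ 0.24  0.28  1.77  0.02  1.09 -1.89] [[-0.01 -0.85 -0.53]
 [ 0.01 -0.53  0.85]
 [-1.   -0.    0.01]]
[[ 0.62 -0.62 -0.48]
 [ 0.34 -0.34  0.88]
 [-0.71 -0.71  0.  ]] [0.41737522 0.20234522 0.11324621]
5 rows
[2.7, 0.2, -0.4, 0.01, 0.007, -0.157, 8.7]
[2.7, 0.6, -0.4, 0.01, 0.007, -0.157, 8.7]
[2.5, 1.0, -0.4, 0.01, 0.007, -0.157, 8.7]
[2.4, 1.4, -0.4, 0.01, 0.007, -0.157, 8.7]
[2.1, 1.7, -0.4, 0.01, 0.007, -0.157, 8.7]
```

Request:
{"fn": "arm_command", "kwargs": {"plan": [[2.4, 0, -0.4, 0.01, 0.007, -0.157, 8.7], [2.5, 0.6, -0.4, 0.01, 0.007, -0.157, 8.7], [2.5, 1.0, -0.4, 0.01, 0.007, -0.157, 8.7], [2.4, 1.4, -0.4, 0.01, 0.007, -0.157, 8.7], [2.1, 1.7, -0.4, 0.01, 0.007, -0.157, 8.7], [0, 0, 0, 0, 0, 0, 8.7]]}}

```text
time: 3.6
position: [0.4214, 0.2549, 0.2034]
tool_rot: [0.674, -0.165, -0.499, -0.519]
ft_force: [-0.1, -0.1, -1.4]
grip_width: 0.0869
```

```bash
python3 - <<'E'
from plan import *
p,M,o=cur(); print(p,o["q"].round(2),M.round(2))
T=flip(MC,M); print("err",T.T@(CUP+CZ*.015-p)*100,R.from_matrix(M.T@T).as_rotvec()); rows(CUP+CZ*.105,T,8.7)
for n in("side","top"):
    im,D=optics.camera(n); c=(200,170,130,120) if 0 else None
    u,v=proj(n,CUP)[0].astype(int); a=im[v-40:v+40,u-50:u+50]; cv2.imwrite(f"pics/{n}1.png",a)
    if n=="side": A=a
    else: A=np.hstack([A,a])
cv2.imwrite("pics/a1.png",cv2.convertScaleAbs(cv2.resize(A,None,fx=4,fy=4,interpolation=cv2.INTER_CUBIC),alpha=1.7,beta=10))
E
```

```text
[0.42142655 0.25492612 0.20340272] [ 0.18  0.27  2.21  1.02  0.25 -2.85] [[ 0.45 -0.74 -0.5 ]
 [ 0.3  -0.41  0.86]
 [-0.84 -0.54  0.04]]
err [13.33826384  8.4117914  -4.41755852] [-0.00465942  0.04412564 -0.22050954]
2 rows
[2.9, 3.6, -2.3, -0.002, 0.022, -0.11, 8.7]
[2.6, 3.9, -2.3, -0.002, 0.022, -0.11, 8.7]
```

View pics/a1.png

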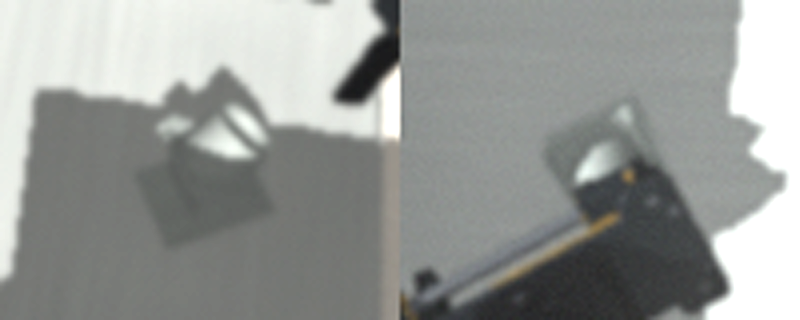

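The side crop shows the cup still untouched at (225,130). The commanded tilt ran joint 6 to its limit (q6 = -2.85, q5 near 0), so I back off, take the other half turn, and fit the arm's kinematics from logged states.

```bash
cat > log.py <<'E'
from plan import *
import json,sys
p,M,o=cur(); json.dump
with open("log.jsonl","a") as f: f.write(json.dumps(dict(q=list(map(float,o["q"])),p=list(map(float,p)),r=list(map(float,o["tool_rot"]))))+"\n")
E
python3 log.py; python3 - <<'E'
from plan import *
p,M,o=cur()
rows([.43,.23,.26],DOWN(rd(28.7)) if np.trace(M.T@DOWN(rd(28.7)))>np.trace(M.T@flip(DOWN(rd(28.7)),M)) else flip(DOWN(rd(28.7)),M),8.7,n=5)
E
```

```text
5 rows
[-1.0, -0.5, -0.5, 0.003, 0.008, 0.113, 8.7]
[-1.1, -0.4, -0.5, 0.003, 0.008, 0.113, 8.7]
[-1.1, -0.3, -0.5, 0.003, 0.008, 0.113, 8.7]
[-1.1, -0.1, -0.5, 0.003, 0.008, 0.113, 8.7]
[-1.1, -0.0, -0.5, 0.003, 0.008, 0.113, 8.7]
```

Request:
{"fn": "arm_command", "kwargs": {"plan": [[-1, -0.5, -0.5, 0, 0.008, 0.113, 8.7], [-1.1, -0.4, -0.5, 0, 0.008, 0.113, 8.7], [-1.1, -0.3, -0.5, 0, 0.008, 0.113, 8.7], [-1.1, 0, -0.5, 0, 0.008, 0.113, 8.7], [-1.1, 0, -0.5, 0, 0.008, 0.113, 8.7], [0, 0, 0, 0, 0, 0, 8.7]]}}

```text
time: 4.45
position: [0.4293, 0.2355, 0.25]
tool_rot: [0.627, -0.315, -0.605, -0.377]
ft_force: [-0.7, 0.4, 0.3]
grip_width: 0.087
```

```bash
python3 log.py; python3 - <<'E'
from plan import *
p,M,o=cur(); print(p,M.round(2),o["q"].round(2))
E
```

```text
[0.42934175 0.23554536 0.24999616] [[ 0.07 -0.85 -0.52]
 [ 0.06 -0.52  0.85]
 [-1.   -0.09  0.02]] [ 0.25  0.27  1.79  0.05  0.99 -1.9 ]
```

Request:
{"fn": "arm_command", "kwargs": {"plan": [[0, 0, 0, 0.175, 0, 0, 8.7], [0, 0, 0, 0.175, 0, 0, 8.7], [0, 0, 0, 0.175, 0, 0, 8.7], [0, 0, 0, 0.175, 0, 0, 8.7], [0, 0, 0, 0.175, 0, 0, 8.7], [0, 0, 0, 0.175, 0, 0, 8.7], [0, 0, 0, 0.175, 0, 0, 8.7], [0, 0, 0, 0.175, 0, 0, 8.7], [0, 0, 0, 0.175, 0, 0, 8.7], [0, 0, 0, 0.175, 0, 0, 8.7], [0, 0, 0, 0.175, 0, 0, 8.7]]}}

```text
time: 5.82
position: [0.4173, 0.2253, 0.2383]
tool_rot: [-0.034, 0.683, 0.066, 0.727]
ft_force: [-0.2, 0.4, -0.8]
grip_width: 0.087
```

```bash
python3 log.py; python3 - <<'E'
from plan import *
p,M,o=cur(); print(p,M.round(2),o["q"].round(3))
E
```

```text
[0.41728845 0.22528103 0.23832783] [[ 0.06 -0.14  0.99]
 [ 0.05  0.99  0.14]
 [-1.    0.04  0.07]] [0.236 0.273 1.832 0.041 0.968 0.072]
```

Request:
{"fn": "arm_command", "kwargs": {"plan": [[0, 3, 0, 0.175, 0, 0.1, 8.7], [0, 3, 0, 0.175, 0, 0.1, 8.7], [-2, 0, 0, 0.175, 0, -0.1, 8.7], [-2, 0, 0, 0.175, 0, -0.1, 8.7], [-2, 0, 0, 0.175, 0, 0, 8.7], [-2, 0, 0, 0.175, 0, 0, 8.7], [0, 0, 0, 0.175, 0, 0, 8.7]]}}

```text
time: 6.7
position: [0.404, 0.2691, 0.3161]
tool_rot: [0.367, 0.625, -0.335, 0.602]
ft_force: [-0.5, -0.1, -0.5]
grip_width: 0.087
```

```bash
python3 log.py; python3 - <<'E'
from plan import *
p,M,o=cur(); print(p,M.round(2),o["q"].round(3))
E
```

```text
[0.40397108 0.26912951 0.31614236] [[-0.01  0.86  0.51]
 [ 0.05  0.51 -0.86]
 [-1.    0.02 -0.05]] [0.322 0.216 1.662 0.057 1.253 1.343]
```

```bash
cat > kin.py <<'E'
from plan import *
import json
from scipy.optimize import least_squares
E_=lambda a,t:R.from_euler(a,t).as_matrix()
def fk(q,w):
    h,r0,a2,a3,e,d,L=w
    A=E_("z",q[0])
    p=A@np.array([r0,d,h]); B=A@E_("y",q[1]); p=p+B@np.array([0,0,a2])
    C=B@E_("y",q[2]); p=p+C@np.array([e,0,a3])
    Dm=C@E_("z",q[3])@E_("y",q[4]); M=Dm@E_("z",q[5])
    T=M@np.array([[0,0,1.],[0,1,0],[-1,0,0]]).T  # placeholder, tool x = flange z
    return p+M@np.array([0,0,L]), M
LG=[json.loads(l) for l in open("log.jsonl")]
LG.append(dict(q=[-1.50950459,.528387187,1.43378062,0,1.18140816,-.178483616],p=[.14842155,-.60643468,.22165885],r=[.43713071,.55668089,-.43608777,.55574328]))
f=lambda w:np.concatenate([fk(l["q"],w)[0]-l["p"] for l in LG])
s=least_squares(f,[.3,0,.4,.4,0,.11,.25]); W=s.x
# constant from M to tool
K=[fk(l["q"],W)[1].T@R.from_quat(l["r"]).as_matrix() for l in LG]
KM=R.from_matrix(K).mean().as_matrix()
LO=np.array([-3.08,-.75,.22,-1.43,0,-2.85]);HI=np.array([3.08,2.2,2.44,4.57,2.65,2.85])
def ik(p,M,seed):
    def g(q):
        P,m=fk(q,W); return np.r_[(P-p)*5,R.from_matrix(M.T@m@KM).as_rotvec()]
    s=least_squares(g,np.clip(seed,LO+.01,HI-.01),bounds=(LO,HI)); return s.x,np.abs(s.fun).max()
def allik(p,M):
    res=[]
    for q4 in(-1,0,1,2,3.1,4.2):
        for q6 in(-2.2,-.7,.7,2.2):
            q,e=ik(p,M,[np.arctan2(p[1],p[0])-.2,.5,1.8,q4,.5,q6])
            if e<3e-3 and not any(np.abs(q-r).max()<.05 for r in res): res.append(q)
    return res
if __name__=="__main__":
    print("w",W.round(4),"res",np.abs(s.fun).max()); print(KM.round(3),[np.round(np.linalg.norm(R.from_matrix(KM.T@k).as_rotvec()),4) for k in K])
E
python3 - <<'E'
import runpy; runpy.run_module("kin",run_name="__main__")
from kin import *
fl=np.diag([1,-1,-1])
for nm,p,M in(("cupgrasp",CUP+CZ*.015,MC),("cuppre",CUP+CZ*.09,MC),("block",BLK+[0,0,.005],DOWN(0)),("scoop",SCO+SX*.06,MS),("scooppre",SCO+SX*.06+SZ*.06,MS),("scoopout",SCO+SX*.13,MS),("final",[.589+.06*np.cos(AZS),-.0095+.06*np.sin(AZS),.15],DOWN(AZS))):
    for k,m in enumerate((M,M@fl)):
        for q in allik(np.array(p),m): print(nm,k,q.round(2))
E
```

```text
w [ 0.2742 -0.      0.588   0.3917  0.1141  0.111   0.3055] res 2.282003760900597e-06
[[ 0.  0. -1.]
 [-0.  1.  0.]
 [ 1.  0.  0.]] [np.float64(0.0), np.float64(0.0), np.float64(0.0), np.float64(0.0), np.float64(0.0)]
cupgrasp 0 [ 0.06  0.91  2.39  2.76  0.93 -1.65]
cupgrasp 1 [0.06 0.91 2.39 2.76 0.93 1.49]
block 0 [-0.21  0.76  1.66 -0.    0.72 -1.78]
block 1 [-0.21  0.76  1.66  0.    0.72  1.37]
scoop 0 [-0.62  0.77  1.94  2.91  0.36  1.71]
scoop 1 [-0.62  0.77  1.94  2.91  0.36 -1.43]
scooppre 0 [-0.63  0.66  2.04  2.88  0.35  1.73]
scooppre 1 [-0.63  0.66  2.04  2.88  0.35 -1.41]
scoopout 0 [-0.61  0.69  1.8   2.66  0.16  1.97]
scoopout 1 [-0.61  0.69  1.8   2.66  0.16 -1.17]
final 0 [-0.23  0.63  1.45  0.    1.06 -1.3 ]
final 1 [-0.23  0.63  1.45 -0.    1.06  1.85]
```

```bash
cat >> plan.py <<'E'
def TL(az,phi,k=1): # tool heading az, tilted outward phi; k=-1 half turn
    M=rot([np.cos(az)*np.sin(phi),np.sin(az)*np.sin(phi),-np.cos(phi)],[-np.sin(az),np.cos(az),0]); return M if k>0 else M@np.diag([1,-1,-1])
def tcp(g,M): return np.array(g)+.019*M[:,0]
E
python3 - <<'E'
from kin import *
AC=AZC+np.pi
for th in(20,30,40):
  for k in(1,-1):
    a=TL(AC,rd(45-th),k); b=TL(0,rd(-th),k); c=TL(AZS,rd(45-th),k); d=TL(AZS,rd(-th),k)
    g=CUP+CZ*.034; s=SCO+SX*.06+SZ*.019
    for nm,p,M in(("cup",tcp(g,a),a),("cuppre",tcp(g,a)-a[:,0]*.06+[0,0,0],a),("lift",tcp(g,a)+CZ*.05,a),("block",tcp(BLK+[0,0,.024],b),b),("scoop",tcp(s,c),c),("scpre",tcp(s,c)-.06*c[:,0],c),("scout",tcp(s,c)+SX*.06,c),("final",tcp([.589+.06*np.cos(AZS),-.0095+.06*np.sin(AZS),.17],d),d)):
        for q in allik(np.array(p),M): print(th,k,nm,q.round(2))
E
```

```text
20 1 cup [0.16 0.68 2.16 2.24 0.18 2.15]
20 1 cuppre [0.13 0.53 2.2  1.54 0.15 2.83]
20 1 lift [0.12 0.58 2.23 2.05 0.18 2.31]
20 1 block [-0.18  0.87  1.39 -0.06  1.22 -1.71]
20 1 scoop [-0.61  0.71  1.72  0.15  0.28 -1.8 ]
20 1 scpre [-0.61  0.59  1.76  0.12  0.36 -1.78]
20 1 scout [-0.6   0.68  1.59  0.09  0.44 -1.73]
20 1 final [-0.27  0.77  1.21  0.08  1.51 -1.35]
20 -1 cup [ 0.16  0.68  2.16  2.24  0.18 -0.99]
20 -1 cuppre [ 0.13  0.53  2.2   1.54  0.15 -0.31]
20 -1 lift [ 0.12  0.58  2.23  2.05  0.18 -0.83]
20 -1 block [-0.18  0.87  1.39 -0.06  1.22  1.43]
20 -1 scoop [-0.61  0.71  1.72  0.15  0.28  1.34]
20 -1 scpre [-0.61  0.59  1.76  0.12  0.36  1.37]
20 -1 scout [-0.6   0.68  1.59  0.09  0.44  1.41]
20 -1 final [-0.27  0.77  1.21  0.08  1.51  1.79]
30 1 cup [ 0.19  0.65  2.04  0.37  0.22 -2.23]
30 1 cuppre [ 0.18  0.51  2.04  0.24  0.35 -2.11]
30 1 lift [ 0.17  0.55  2.11  0.35  0.25 -2.24]
30 1 block [-0.17  0.95  1.26 -0.08  1.45 -1.7 ]
30 1 scoop [-0.6   0.72  1.59  0.04  0.57 -1.69]
30 1 scpre [-0.6   0.62  1.6   0.04  0.66 -1.69]
30 1 scout [-0.59  0.7   1.46  0.03  0
[... 509 characters left out ...]
54  1.89  0.04  0.63 -1.88]
40 1 lift [ 0.2   0.56  1.98  0.05  0.52 -1.91]
40 1 block [-0.16  1.03  1.13 -0.1   1.67 -1.7 ]
40 1 scoop [-0.59  0.76  1.45  0.01  0.85 -1.66]
40 1 scpre [-0.59  0.67  1.44  0.01  0.95 -1.66]
40 1 scout [-0.59  0.75  1.31  0.01  0.99 -1.65]
40 1 final [-0.3   0.93  0.97  0.15  1.92 -1.36]
40 -1 cup [0.23 0.66 1.91 0.05 0.49 1.25]
40 -1 cuppre [0.22 0.54 1.89 0.04 0.63 1.26]
40 -1 lift [0.2  0.56 1.98 0.05 0.52 1.23]
40 -1 block [-0.16  1.03  1.13 -0.1   1.67  1.44]
40 -1 scoop [-0.59  0.76  1.45  0.01  0.85  1.48]
40 -1 scpre [-0.59  0.67  1.44  0.01  0.95  1.48]
40 -1 scout [-0.59  0.75  1.31  0.01  0.99  1.49]
40 -1 final [-0.3   0.93  0.97  0.15  1.92  1.79]
```

```bash
cat >> plan.py <<'E'
AC=AZC+np.pi; MCG=TL(AC,rd(5),-1); GC=tcp(CUP+CZ*.036,MCG)
E
python3 - <<'E'
from plan import *
p,M,o=cur(); print(GC); rows(GC-.09*MCG[:,0],MCG,8.7)
E
```

```text
[0.46162402 0.22657074 0.04552814]
4 rows
[4.4, 0.4, 1.9, 0.007, -0.013, 0.017, 8.7]
[4.5, 0.3, 1.8, 0.007, -0.013, 0.017, 8.7]
[4.5, 0.3, 1.7, 0.007, -0.013, 0.017, 8.7]
[4.5, 0.2, 1.7, 0.007, -0.013, 0.017, 8.7]
```

Request:
{"fn": "arm_command", "kwargs": {"plan": [[4.4, 0.4, 1.9, 0.007, -0.013, 0.017, 8.7], [4.5, 0.3, 1.8, 0.007, -0.013, 0.017, 8.7], [4.5, 0.3, 1.7, 0.007, -0.013, 0.017, 8.7], [4.5, 0.2, 1.7, 0.007, -0.013, 0.017, 8.7], [0, 0, 0, 0, 0, 0, 8.7]]}}

```text
time: 7.32
position: [0.4531, 0.2181, 0.1297]
tool_rot: [0.386, 0.591, -0.331, 0.627]
ft_force: [-0.0, 0.9, 0.8]
grip_width: 0.0872
```

```bash
python3 - <<'E'
from plan import *
p,M,o=cur(); print(p,o["q"].round(2)); rows(GC,MCG,8.7,step=.03)
E
```

```text
[0.45308448 0.21807007 0.12970314] [0.21 0.48 1.9  0.04 0.68 1.25]
3 rows
[2.8, 0.1, -0.1, 0.002, 0.001, -0.002, 8.7]
[2.8, 0.1, -0.1, 0.002, 0.001, -0.002, 8.7]
[2.8, 0.1, -0.1, 0.002, 0.001, -0.002, 8.7]
```

Request:
{"fn": "arm_command", "kwargs": {"plan": [[2.8, 0.1, -0.1, 0, 0, 0, 8.7], [2.8, 0.1, -0.1, 0, 0, 0, 8.7], [2.6, 0.1, -0.1, 0, 0, 0, 8.7], [0, 0, 0, 0, 0, 0, 8.7]]}}

```text
time: 7.82
position: [0.463, 0.2267, 0.0523]
tool_rot: [0.387, 0.589, -0.328, 0.63]
ft_force: [-0.0, 0.5, 0.2]
grip_width: 0.0869
```

```bash
python3 - <<'E'
from plan import *
p,M,o=cur(); print("err tool cm",(M.T@(GC-p)*100).round(2))
A=[]
for n in("side","top"):
    im,D=optics.camera(n); u,v=proj(n,CUP)[0].astype(int); A.append(im[v-40:v+40,u-50:u+50])
cv2.imwrite("pics/a2.png",cv2.convertScaleAbs(cv2.resize(np.hstack(A),None,fx=4,fy=4,interpolation=cv2.INTER_CUBIC),alpha=1.7,beta=10))
E
```

```text
err tool cm [ 0.66 -0.2  -0.07]
```

View pics/a2.png

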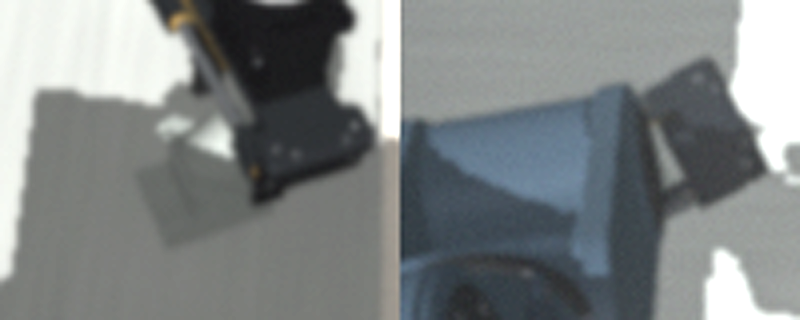

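In the side crop the finger stands beside the cup at (255,150) and the rest foot is clear, so the alignment looks right. I lower the last few millimetres and close.

Request:
{"fn": "arm_command", "kwargs": {"plan": [[0.6, -0.2, 0, 0, 0, 0, 8.7], [0, 0, 0, 0, 0, 0, 4], [0, 0, 0, 0, 0, 0, 4], [0, 0, 0, 0, 0, 0, 4], [0, 0, 0, 0, 0, 0, 4], [0, 0, 0, 0, 0, 0, 4], [0, 0, 0, 0, 0, 0, 4], [0, 0, 0, 0, 0, 0, 4]], "grip_force": 12}}

```text
time: 8.93
position: [0.4641, 0.2269, 0.0509]
tool_rot: [0.389, 0.587, -0.325, 0.632]
ft_force: [-0.3, 0.4, 2.1]
grip_width: 0.0478
```

Request:
{"fn": "arm_command", "kwargs": {"plan": [[0, 0, 0, 0, 0, 0, 6], [0, 0, 0, 0, 0, 0, 6], [0.7, 0, 0, 0, 0, 0, 6], [0.3, 0, 0, 0, 0, 0, 6], [0, 0, 0, 0, 0, 0, 4], [0, 0, 0, 0, 0, 0, 4], [0, 0, 0, 0, 0, 0, 4], [0, 0, 0, 0, 0, 0, 4]], "grip_force": 30}}

```text
time: 9.93
position: [0.4649, 0.2266, 0.0402]
tool_rot: [0.388, 0.587, -0.325, 0.632]
ft_force: [-0.9, 1.6, 1.9]
grip_width: 0.0485
```

```bash
python3 - <<'E'
from plan import *
p,M,o=cur(); print("err tool cm",(M.T@(GC-p)*100).round(2))
# actual cup in grasp frame: axis and origin
print("cup in tool",(M.T@(CUP-p)).round(4),(M.T@CZ).round(3)); np.savez("held.npz",o=M.T@(CUP-p),a=M.T@CZ)
rows(p+CZ*.06,M,4,n=4)
E
```

```text
err tool cm [-0.56 -0.23 -0.15]
cup in tool [ 0.0035  0.0206 -0.0013] [-0.78  -0.626 -0.001]
4 rows
[-1.2, -0.9, -0.0, 0.0, 0.0, 0.0, 4.0]
[-1.2, -0.9, -0.0, 0.0, 0.0, 0.0, 4.0]
[-1.2, -0.9, -0.0, 0.0, 0.0, 0.0, 4.0]
[-1.2, -0.9, -0.0, 0.0, 0.0, 0.0, 4.0]
```

Request:
{"fn": "arm_command", "kwargs": {"plan": [[-1.2, -0.9, 0, 0, 0, 0, 4], [-1.2, -0.9, 0, 0, 0, 0, 4], [-1.2, -0.9, 0, 0, 0, 0, 4], [-1.2, -0.9, 0, 0, 0, 0, 4], [-2, 0, 0, 0, 0, 0, 4], [-2, 0, 0, 0, 0, 0, 4], [-2, 0, 0, 0, 0, 0, 4]]}}

```text
time: 10.8
position: [0.417, 0.2017, 0.1476]
tool_rot: [0.387, 0.588, -0.326, 0.631]
ft_force: [1.0, 0.3, -0.9]
grip_width: 0.0476
```

```bash
python3 - <<'E'
from plan import *
p,M,o=cur(); h=np.load("held.npz"); print(p,o["q"].round(2),"cup now",p+M@h["o"],M@h["a"])
# place pose: heading az; tilt such that cup axis vertical
az=rd(0); best=min((np.linalg.norm(np.cross(TL(az,t,-1)@h["a"],[0,0,1])),t) for t in np.linspace(-1,.2,601)); print(best)
T=TL(az,best[1],-1); pt=BLK+[0,0,.09]-T@h["o"]; print(pt); rows(pt,T,4,cyl=True,step=.05,ang=.15)
E
```

```text
[0.41697393 0.20166543 0.14763111] [0.19 0.4  1.98 0.04 0.65 1.22] cup now [0.43453356 0.21302234 0.14631715] [-0.61698833 -0.33815079  0.71061905]
(np.float64(0.0006619390225824012), np.float64(-0.6759999999999999))
[ 0.57508078 -0.0108211   0.1256063 ]
9 rows
[0.4, 1.0, 2.5, 0.056, -0.001, -0.087, 4.0]
[0.3, 1.0, 2.6, 0.056, 0.004, -0.087, 4.0]
[0.2, 1.1, 2.7, 0.056, 0.008, -0.087, 4.0]
[0.1, 1.1, 2.7, 0.055, 0.013, -0.087, 4.0]
[-0.0, 1.1, 2.8, 0.054, 0.017, -0.087, 4.0]
[-0.1, 1.1, 2.8, 0.053, 0.021, -0.087, 4.0]
[-0.2, 1.1, 2.9, 0.051, 0.025, -0.087, 4.0]
[-0.3, 1.1, 3.0, 0.049, 0.029, -0.087, 4.0]
[-0.4, 1.0, 3.0, 0.046, 0.033, -0.087, 4.0]
```

Request:
{"fn": "arm_command", "kwargs": {"plan": [[0.4, 1.0, 2.5, 0.056, 0, -0.087, 4], [0.3, 1.0, 2.6, 0.056, 0, -0.087, 4], [0.2, 1.1, 2.7, 0.056, 0.01, -0.087, 4], [0, 1.1, 2.7, 0.055, 0.01, -0.087, 4], [0, 1.1, 2.8, 0.054, 0.02, -0.087, 4], [-0.2, 1.1, 2.8, 0.053, 0.02, -0.087, 4], [-0.3, 1.1, 2.9, 0.051, 0.03, -0.087, 4], [-0.4, 1.1, 3.0, 0.049, 0.03, -0.087, 4], [-0.5, 1.0, 3.0, 0.046, 0.03, -0.087, 4], [0, 0, 0, 0, 0, 0, 4]]}}

```text
time: 12.05
position: [0.5754, -0.0193, 0.1363]
tool_rot: [-0.305, -0.636, 0.644, -0.297]
ft_force: [-0.2, 1.0, -0.1]
grip_width: 0.0478
```

```bash
python3 - <<'E'
from plan import *
p,M,o=cur(); h=np.load("held.npz"); print(p,o["q"].round(2),"cup now",p+M@h["o"],M@h["a"])
T=TL(0,-.676,-1); pt=BLK+[0,0,.09]-T@h["o"]; rows(pt,T,4)
A=[]
for n in("side","top"):
    im,D=optics.camera(n); np.savez(n+"1.npz",im=im,D=D); u,v=proj(n,BLK+[0,0,.08])[0].astype(int); A.append(im[v-40:v+40,u-50:u+50])
cv2.imwrite("pics/a3.png",cv2.convertScaleAbs(cv2.resize(np.hstack(A),None,fx=4,fy=4,interpolation=cv2.INTER_CUBIC),alpha=1.2,beta=10))
E
```

```text
[ 0.57541333 -0.01931898  0.13628215] [-0.17  0.89  1.12 -0.11  1.81  1.43] cup now [ 0.58910898 -0.01829031  0.12045756] [0.01526159 0.00520439 0.99986999]
1 rows
[0.8, 0.6, -0.9, -0.015, -0.006, 0.015, 4.0]
```

View pics/a3.png

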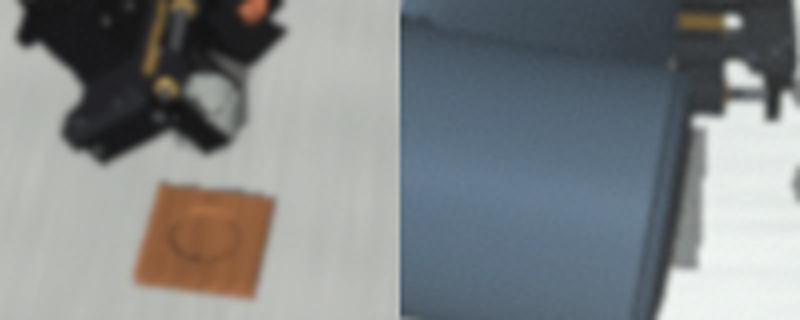

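The side crop shows the cup held roughly upright at (215,100), right of the dark finger. The pocket's ellipse sits at (203,235) on the block. I compare the two from the same camera.

```bash
python3 - <<'E'
from plan import *
from scipy.optimize import least_squares
u0,v0=proj("side",BLK+[0,0,.08])[0].astype(int)
to=lambda x,y:(u0-50+(x+.5)/4-.5,v0-40+(y+.5)/4-.5)
ring=[to(*q) for q in((166,237),(203,209),(240,238),(203,263))]
P4=plane("side",ring,.02); print("pocket ring",P4.round(4).tolist(), "ctr",((P4[0]+P4[2])/2).round(4),((P4[1]+P4[3])/2).round(4))
f=np.load("side1.npz"); im,D=f["im"],f["D"]; P=cloud("side",D); 
a,b=[int(t) for t in to(180,70)]; c,d=[int(t) for t in to(250,155)]
Q=P[b:d,a:c].reshape(-1,3); I=im[b:d,a:c].reshape(-1,3).max(1)
k=(Q[:,2]>.105)&(Q[:,2]<.168)&(I>75)&(abs(Q[:,0]-.59)<.05)&(abs(Q[:,1]+.02)<.05); Q=Q[k]; I=I[k]
print(len(Q)); print(np.c_[Q,I][::3].round(3))
p,M,o=cur(); h=np.load("held.npz"); print("pred",p+M@h["o"])
w=Q[Q[:,2]<.157]
s=least_squares(lambda c:np.hypot(w[:,0]-c[0],w[:,1]-c[1])-.024,[.589,-.018],loss="soft_l1",f_scale=.002); print("cup ctr",s.x,np.median(abs(s.fun)))
E
```

```text
pocket ring [[0.621, -0.0021, 0.02], [0.5957, -0.0349, 0.02], [0.5628, -0.0068, 0.02], [0.5885, 0.0221, 0.02]] ctr [ 0.5919 -0.0045  0.02  ] [ 0.5921 -0.0064  0.02  ]
142
[[ 5.99e-01 -3.90e-02  1.59e-01  9.20e+01]
 [ 5.91e-01 -4.20e-02  1.57e-01  1.10e+02]
 [ 5.82e-01 -4.40e-02  1.56e-01  1.02e+02]
 [ 5.99e-01 -3.60e-02  1.58e-01  1.10e+02]
 [ 5.91e-01 -4.00e-02  1.55e-01  1.27e+02]
 [ 5.81e-01 -3.80e-02  1.57e-01  1.20e+02]
 [ 6.03e-01 -4.00e-02  1.50e-01  9.60e+01]
 [ 5.94e-01 -4.00e-02  1.51e-01  1.31e+02]
 [ 5.85e-01 -4.20e-02  1.50e-01  1.28e+02]
 [ 5.75e-01 -3.70e-02  1.55e-01  1.08e+02]
 [ 6.03e-01 -4.10e-02  1.45e-01  1.04e+02]
 [ 5.94e-01 -4.20e-02  1.45e-01  1.31e+02]
 [ 5.85e-01 -3.80e-02  1.49e-01  1.28e+02]
 [ 5.75e-01 -3.60e-02  1.52e-01  1.09e+02]
 [ 6.02e-01 -3.30e-02  1.48e-01  9.50e+01]
 [ 5.94e-01 -4.00e-02  1.42e-01  1.26e+02]
 [ 5.85e-01 -3.90e-02  1.44e-01  1.29e+02]
 [ 5.75e-01 -3.60e-02  1.47e-01  1.09e+02]
 [ 6.00e-01 -3.70e-02  1.40e-01  8.30e+01]
 [ 5.92e-01 -4.30e-02  1.35e-01  1.30e+02]
 [ 5.82e-01 -3.90e-02  1.40e-01  1.26e+02]
 [ 5.71e-01 -2.90e-02  1.5
[... 534 characters left out ...]
[ 5.74e-01 -1.00e-03  1.57e-01  1.16e+02]
 [ 5.67e-01 -1.50e-02  1.44e-01  8.60e+01]
 [ 5.74e-01 -3.00e-03  1.50e-01  1.14e+02]
 [ 5.67e-01 -1.20e-02  1.43e-01  8.50e+01]
 [ 5.72e-01 -6.00e-03  1.44e-01  1.04e+02]
 [ 5.72e-01 -5.00e-03  1.40e-01  8.90e+01]
 [ 5.70e-01 -1.10e-02  1.31e-01  8.00e+01]
 [ 5.67e-01 -1.10e-02  1.27e-01  9.50e+01]
 [ 6.01e-01 -1.00e-03  1.30e-01  9.20e+01]
 [ 6.05e-01 -5.00e-03  1.21e-01  1.18e+02]
 [ 5.94e-01  1.00e-02  1.37e-01  8.20e+01]
 [ 6.01e-01  1.00e-03  1.23e-01  1.33e+02]
 [ 5.92e-01  1.00e-03  1.24e-01  9.10e+01]
 [ 5.72e-01 -5.00e-03  1.20e-01  1.13e+02]]
pred [ 0.58783863 -0.01528474  0.12203699]
cup ctr [ 0.59068624 -0.01833742] 0.0014702886255992254
```

```bash
cat > meas.py <<'E'
from plan import *
from scipy.optimize import least_squares
def cupfit(c0,zlo,zhi,n=3):
    B=[]
    for _ in range(n):
        im,D=optics.camera("side"); P=cloud("side",D); K=(P[...,2]>zlo)&(P[...,2]<zhi)&(np.hypot(P[...,0]-c0[0],P[...,1]-c0[1])<.034)&(im.max(2)>80)&(im.max(2).astype(int)-im.min(2)<40); B.append(P[K])
    Q=np.vstack(B)
    r=lambda c:np.where(Q[:,1]<c[1]-.008,np.hypot(*(Q[:,:2]-c).T)-.021,np.hypot(*(Q[:,:2]-c).T)-.024)
    s=least_squares(r,c0,loss="soft_l1",f_scale=.0015,diff_step=1e-3); return s.x,len(Q),np.median(abs(s.fun)),Q
E
python3 - <<'E'
from meas import *
h=np.load("held.npz"); X=[];C=[]
for i in range(4):
    p,M,o=cur(); X.append(p+M@h["o"]); print(p.round(4),(p+M@h["o"]).round(4),(M@h["a"]).round(3)); c,n,e,Q=cupfit(np.array([.59,-.018]),.12,.156,1); print("  fit",c.round(4),n,e)
E
```

```text
[ 0.5741 -0.0164  0.1379] [ 0.5878 -0.0153  0.122 ] [0.015 0.004 1.   ]
  fit [ 0.5882 -0.0177] 110 0.0009484900314546876
[ 0.5739 -0.0156  0.1383] [ 0.5876 -0.0145  0.1225] [0.015 0.004 1.   ]
  fit [ 0.5888 -0.017 ] 106 0.0010156530853735225
[ 0.5739 -0.0152  0.1386] [ 0.5876 -0.014   0.1228] [0.015 0.004 1.   ]
  fit [ 0.5883 -0.0166] 105 0.0009283014182876505
[ 0.574  -0.015   0.1388] [ 0.5877 -0.0138  0.123 ] [0.015 0.004 1.   ]
  fit [ 0.5881 -0.0163] 100 0.0006063465041491953
```

```bash
python3 - <<'E'
from plan import *
h=np.load("held.npz"); o=h["o"].copy(); o[2]=0; np.savez("held.npz",o=o,a=h["a"])
p,M,_=cur(); print(p+M@o,p)
T=TL(0,-.676,-1)
rows(np.array([.590,-.0095,.035])-T@o,M@R.from_rotvec([0,0,.015]).as_matrix(),4,step=.03)
E
```

```text
[ 0.58778072 -0.01509291  0.12307013] [ 0.57409014 -0.01489748  0.13887617]
3 rows
[2.2, 1.9, -0.2, -0.0, -0.0, 0.005, 4.0]
[2.2, 1.9, -0.2, 0.0, 0.0, 0.005, 4.0]
[2.2, 1.9, -0.2, 0.0, -0.0, 0.005, 4.0]
```

Request:
{"fn": "arm_command", "kwargs": {"plan": [[2.2, 1.9, -0.2, 0, 0, 0.005, 4], [2.2, 1.9, -0.2, 0, 0, 0.005, 4], [2.2, 1.9, -0.2, 0, 0, 0.005, 4], [0, 0, 0, 0, 0, 0, 4], [0, 0, 0, 0, 0, 0, 4]]}}

```text
time: 12.98
position: [0.577, -0.0045, 0.0552]
tool_rot: [-0.308, -0.635, 0.638, -0.309]
ft_force: [-0.6, -0.8, -0.7]
grip_width: 0.0476
```

```bash
python3 - <<'E'
from meas import *
h=np.load("held.npz"); 
c,n,e,Q=cupfit(np.array([.59,-.012]),.045,.075,3); p,M,_=cur(); print("arm",(p+M@h["o"]).round(4),(M@h["a"]).round(3),"side",c.round(4),n,e,"mouth z",np.percentile(Q[:,2],95))
im,D=optics.camera("side"); u,v=proj("side",[.59,-.01,.03])[0].astype(int)
cv2.imwrite("pics/a4.png",cv2.resize(im[v-35:v+35,u-40:u+40],None,fx=7,fy=7,interpolation=cv2.INTER_CUBIC)); print(u,v)
E
```

```text
arm [ 0.5912 -0.005   0.0397] [-0.009  0.005  1.   ] side [ 0.5912 -0.0056] 239 0.0009355958700737015 mouth z 0.07357232391862327
257 213
```

View pics/a4.png

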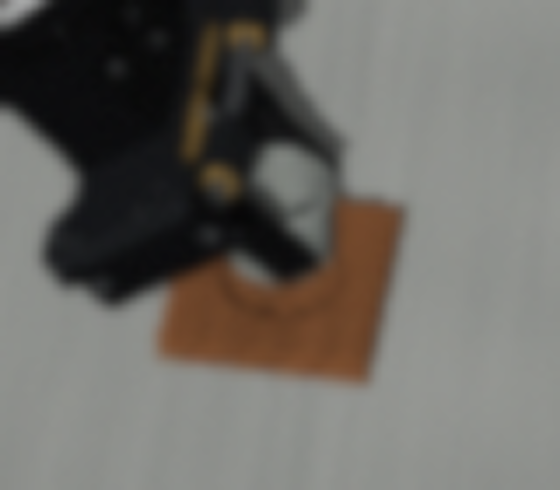

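```bash
python3 - <<'E'
from plan import *
to=lambda x,y:(217+(x+.5)/7-.5,178+(y+.5)/7-.5)
print("ring near,left,right",plane("side",[to(277,312),to(222,277),to(338,265)],.02).round(4).tolist())
print("near corners z=.004",plane("side",[to(158,357),to(368,382)],.004).round(4).tolist())
print("far corner z=.02",plane("side",[to(405,207)],.02).round(4).tolist())
# pocket floor from first clean views: points below the block top inside block
for n in("top","side"):
    f=np.load(n+"0.npz");Q=cloud(n,f["D"]).reshape(-1,3); im=f["im"].reshape(-1,3)
    K=np.hypot(Q[:,0]-.59,Q[:,1]+.009)<.034; Q=Q[K]; L=Q[Q[:,2]<.0145]; print(n,len(Q),len(L),L.mean(0).round(4), ((L.min(0)+L.max(0))/2).round(4))
E
```

```text
ring near,left,right [[0.5899, 0.0171, 0.02], [0.6172, -0.0014, 0.02], [0.566, -0.0137, 0.02]]
near corners z=.004 [[0.6416, 0.0348, 0.004], [0.5468, 0.0403, 0.004]]
far corner z=.02 [[0.5393, -0.0526, 0.02]]
top 531 321 [ 0.5897 -0.0098  0.0094] [ 0.5878 -0.0118  0.0082]
side 265 156 [ 0.5925 -0.0153  0.0092] [ 0.5919 -0.0105  0.0092]
```

The side crop shows the cup just above the block, about 4–5 mm towards +y of the pocket: near rim at (277,312), cup bottom at (280,280). I shift it in y, then lower it.

Request:
{"fn": "arm_command", "kwargs": {"plan": [[0, 0, 0.5, 0, 0, 0, 4], [0, 0, 0.1, 0, 0, 0, 4], [0.5, 0.4, 0, 0, 0, 0, 4], [0.3, 0.2, 0, 0, 0, 0, 4]]}}

```text
time: 13.68
position: [0.5778, -0.0123, 0.0459]
tool_rot: [-0.31, -0.633, 0.638, -0.309]
ft_force: [-0.4, -0.1, -0.6]
grip_width: 0.0474
```

```bash
python3 - <<'E'
from meas import *
h=np.load("held.npz"); 
c,n,e,Q=cupfit(np.array([.59,-.01]),.035,.062,3); p,M,o=cur(); print("arm",(p+M@h["o"]).round(4),(M@h["a"]).round(3),"side",c.round(4),n,e,o["ft_force"])
print((M.T@(np.array([.5905,-.0100,.022])-(p+M@h["o"]))*100).round(2))
E
```

```text
arm [ 0.5919 -0.0123  0.0306] [-0.011  0.006  1.   ] side [ 0.5919 -0.013 ] 204 0.0009548908173183431 [ 0.79546581 -0.93341637 -1.14178056]
[ 0.76  0.42 -0.23]
```

Request:
{"fn": "arm_command", "kwargs": {"plan": [[0.3, 0.1, -0.2, 0, 0, 0, 4], [0, 0, 0, 0, 0, 0, 4], [0.4, 0.3, 0, 0, 0, 0, 4], [0.2, 0.2, 0, 0, 0, 0, 4], [0, 0, 0, 0, 0, 0, 4]]}}

```text
time: 14.45
position: [0.5769, -0.0098, 0.0344]
tool_rot: [-0.31, -0.634, 0.638, -0.309]
ft_force: [-0.2, -0.3, -0.4]
grip_width: 0.0474
```

```bash
python3 - <<'E'
from meas import *
h=np.load("held.npz"); 
c,n,e,Q=cupfit(np.array([.59,-.01]),.03,.055,3); p,M,o=cur(); print("arm",(p+M@h["o"]).round(4),(M@h["a"]).round(3),"side",c.round(4),n,e,o["ft_force"])
E
```

```text
arm [ 0.5911 -0.01    0.0192] [-0.012  0.006  1.   ] side [ 0.5912 -0.0108] 206 0.0009626932767074162 [0.25120745 0.57649683 0.18722622]
```

Request:
{"fn": "arm_command", "kwargs": {"plan": [[0.3, 0.2, 0, 0, 0, 0, 4], [0.3, 0.2, 0, 0, 0, 0, 4], [0.2, 0.2, 0, 0, 0, 0, 4], [0, 0, 0, 0, 0, 0, 4]]}}

```text
time: 15.1
position: [0.5769, -0.01, 0.0267]
tool_rot: [-0.309, -0.634, 0.638, -0.309]
ft_force: [0.2, 0.3, 0.4]
grip_width: 0.0476
```

```bash
python3 - <<'E'
from meas import *
h=np.load("held.npz"); 
p,M,o=cur(); print("arm",(p+M@h["o"]).round(4),(M@h["a"]).round(3),o["ft_force"].round(1))
E
```

```text
arm [ 0.591  -0.0101  0.0112] [-0.01   0.006  1.   ] [0.2 0.3 0.4]
```

Request:
{"fn": "arm_command", "kwargs": {"plan": [[0.2, 0.1, 0, 0, 0, 0, 4], [0.1, 0.1, 0, 0, 0, 0, 4], [0, 0, 0, 0, 0, 0, 4]]}}

```text
time: 15.48
position: [0.577, -0.01, 0.0266]
tool_rot: [-0.309, -0.634, 0.638, -0.308]
ft_force: [0.5, 0.4, 1.5]
grip_width: 0.0474
```

Request:
{"fn": "arm_command", "kwargs": {"plan": [[0, 0, 0, 0, 0, 0, 6], [0, 0, 0, 0, 0, 0, 7], [0, 0, 0, 0, 0, 0, 7], [0, 0, 0, 0, 0, 0, 7], [-3, 0, 0, 0, 0, 0, 7], [-4, 0, 0, 0, 0, 0, 7], [-5, 0, 0, 0, 0, 0, 7], [-5, 0, 0, 0, 0, 0, 7], [-2, -3, 0, 0, 0, 0.1, 7], [0, -5, 2, 0, 0, 0.15, 7], [0, -4, 4, 0, 0, 0.15, 7], [0, 0, 5, 0, 0, 0.15, 7]]}}

```text
time: 16.98
position: [0.597, -0.1157, 0.2287]
tool_rot: [0.472, 0.527, -0.525, 0.474]
ft_force: [0.8, -1.0, -0.3]
grip_width: 0.0701
```

```bash
python3 - <<'E'
from meas import *
c,n,e,Q=cupfit(np.array([.591,-.01]),.025,.047,3); p,M,o=cur(); print(p,"side",c.round(4),n,e,"mouthz",np.percentile(Q[:,2],[50,97]),o["q"].round(2))
im,D=optics.camera("side"); im2,_=optics.camera("top"); A=[]
for n,i in(("side",im),("top",im2)):
    u,v=proj(n,[.59,-.01,.03])[0].astype(int); A.append(i[v-40:v+40,u-45:u+45])
cv2.imwrite("pics/a5.png",cv2.resize(np.hstack(A),None,fx=4.4,fy=4.4,interpolation=cv2.INTER_CUBIC))
E
```

```text
[ 0.5968018  -0.11818958  0.22806542] side [ 0.5912 -0.0118] 399 0.001083983487304735 mouthz [0.03626513 0.04645524] [-0.36  0.55  1.38 -0.04  1.31  1.23]
```

View pics/a5.png

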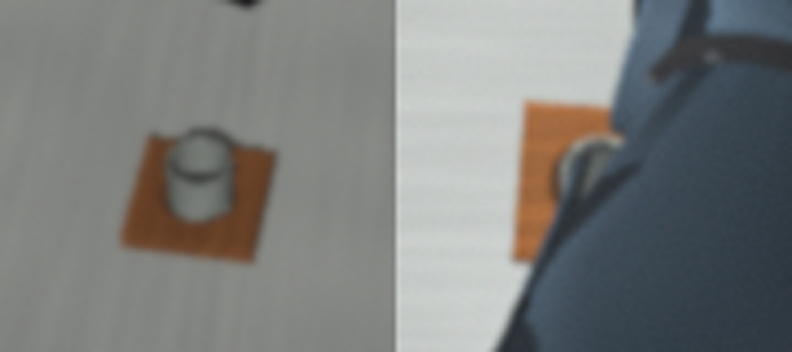

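The side crop shows the cup upright and centred on the block at (200,175), mouth up, with the fingers gone. I check its mouth height next and move on to the scoop.

```bash
cat >> plan.py <<'E'
MSG=TL(AZS,rd(15),-1); GS=tcp(SCO+SX*.060+SZ*.019,MSG)
E
python3 - <<'E'
from meas import *
im,D=optics.camera("side");P=cloud("side",D);Q=P[np.hypot(P[...,0]-.591,P[...,1]+.0115)<.03]; print("z pct",np.percentile(Q[:,2],[80,90,95,99]).round(4))
p,M,o=cur(); print(GS); rows(GS-.08*MSG[:,0],MSG,5)
E
```

```text
z pct [0.5489 0.5779 0.5883 0.5952]
[ 0.62709986 -0.2847428   0.07350885]
4 rows
[1.8, 0.5, 4.0, 0.128, -0.01, 0.092, 5.0]
[1.9, 0.8, 3.9, 0.128, -0.01, 0.092, 5.0]
[2.1, 1.1, 3.7, 0.128, -0.01, 0.092, 5.0]
[2.2, 1.4, 3.6, 0.128, -0.01, 0.092, 5.0]
```

Request:
{"fn": "arm_command", "kwargs": {"plan": [[1, 0.5, 4.0, 0.128, -0.01, 0.092, 5], [1.5, 0.8, 3.9, 0.128, -0.01, 0.092, 5], [2, 1.1, 3.7, 0.128, -0.01, 0.092, 5], [2.2, 1.4, 3.6, 0.128, -0.01, 0.092, 5], [0, 0, 0, 0, 0, 0, 5], [0, 0, 0, 0, 0, 0, 5]]}}

```text
time: 18.02
position: [0.6205, -0.2698, 0.1566]
tool_rot: [0.655, 0.275, -0.554, 0.435]
ft_force: [-0.5, 0.8, 0.0]
grip_width: 0.0503
```

```bash
python3 - <<'E'
from meas import *
im,D=optics.camera("side");P=cloud("side",D);Q=P[(np.hypot(P[...,0]-.591,P[...,1]+.0115)<.027)&(P[...,2]<.1)]; print("z pct",np.percentile(Q[:,2],[50,80,90,95,99]).round(4))
hsv=cv2.cvtColor(im,cv2.COLOR_BGR2HSV); m=cv2.inRange(hsv,(0,90,50),(25,255,255))>0
p,M,o=cur(); print(p,o["q"].round(2),"err",(M.T@(GS-p)*100).round(2)); rows(GS,MSG,5,step=.03)
E
```

```text
z pct [0.0309 0.0452 0.0485 0.0502 0.0515]
[ 0.62040549 -0.26962784  0.15660609] [-0.59  0.58  1.58  0.04  0.71  1.46] err [ 8.36 -0.92  1.06]
3 rows
[2.8, -0.3, 0.4, -0.0, -0.003, -0.002, 5.0]
[2.8, -0.3, 0.3, -0.0, -0.003, -0.002, 5.0]
[2.8, -0.3, 0.3, -0.0, -0.003, -0.002, 5.0]
```

Request:
{"fn": "arm_command", "kwargs": {"plan": [[0.5, -0.9, 1.0, 0, 0, 0, 5], [2.5, 0, 0.1, 0, 0, 0, 5], [2.5, 0, 0, 0, 0, 0, 5], [2, 0, 0, 0, 0, 0, 5], [0, 0, 0, 0, 0, 0, 5]]}}

```text
time: 18.7
position: [0.6267, -0.2813, 0.0814]
tool_rot: [0.653, 0.277, -0.552, 0.438]
ft_force: [-0.3, 0.3, -0.5]
grip_width: 0.0504
```

```bash
python3 - <<'E'
from meas import *
A=[]
for n in("side","top"):
    i,_=optics.camera(n); u,v=proj(n,SCO+SX*.06)[0].astype(int); A.append(i[v-40:v+40,u-45:u+45])
cv2.imwrite("pics/a6.png",cv2.resize(np.hstack(A),None,fx=4.4,fy=4.4,interpolation=cv2.INTER_CUBIC))
p,M,o=cur(); print(p,"err",(M.T@(GS-p)*100).round(2),(M.T@MSG).round(2)[2],o["ft_force"])
E
```

```text
[ 0.62757243 -0.28191676  0.08325549] err [ 0.96 -0.17  0.28] [0.01 0.01 1.  ] [-0.56371364 -0.79227566  0.4332298 ]
```

View pics/a6.png

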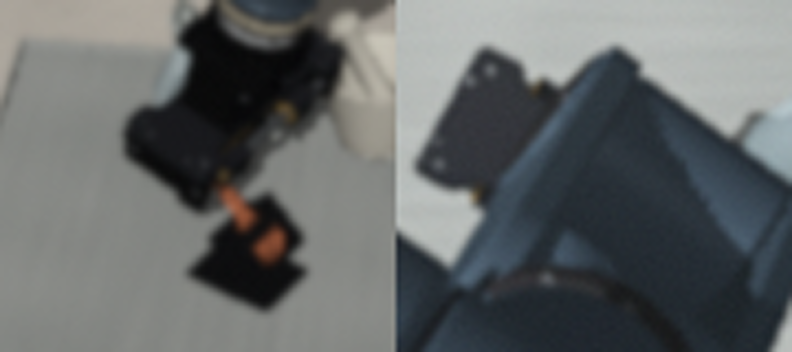

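In the side crop the handle (235,205) runs up between the fingers, and the gripper clears the mortar and cruet. I make the last correction and close.

Request:
{"fn": "arm_command", "kwargs": {"plan": [[0.5, -0.2, 0.3, 0, 0, 0, 5], [0.5, 0, 0, 0, 0, 0, 5], [0, 0, 0, 0, 0, 0, 3], [0, 0, 0, 0, 0, 0, 1], [0, 0, 0, 0, 0, 0, 0.5], [0, 0, 0, 0, 0, 0, 0.5], [0, 0, 0, 0, 0, 0, 0.5], [0, 0, 0, 0, 0, 0, 0.5]], "grip_force": 15}}

```text
time: 19.8
position: [0.628, -0.2854, 0.0755]
tool_rot: [0.655, 0.274, -0.551, 0.44]
ft_force: [-0.0, 1.8, -0.8]
grip_width: 0.0117
```

```bash
python3 - <<'E'
from meas import *
p,M,o=cur(); print(p,o["grip_width"],"err",(M.T@(GS-p)*100).round(2),o["ft_force"])
np.savez("sheld.npz",o=M.T@(SCO-p),x=M.T@SX,z=M.T@SZ); print((M.T@(SCO-p)).round(3),(M.T@SX).round(3))
rows(p+SX*.075,M,0.5,n=6)
E
```

```text
[ 0.62800805 -0.28540688  0.07554668] 0.011681355848948222 err [ 0.17 -0.16 -0.01] [-0.04575491  1.84579614 -0.84025704]
[ 0.028 -0.045 -0.   ] [-0.486  0.874  0.001]
6 rows
[-0.6, 1.1, 0.0, 0.0, 0.0, 0.0, 0.5]
[-0.6, 1.1, 0.0, 0.0, 0.0, 0.0, 0.5]
[-0.6, 1.1, 0.0, 0.0, 0.0, 0.0, 0.5]
[-0.6, 1.1, 0.0, 0.0, 0.0, 0.0, 0.5]
[-0.6, 1.1, 0.0, 0.0, 0.0, 0.0, 0.5]
[-0.6, 1.1, 0.0, 0.0, 0.0, 0.0, 0.5]
```

Request:
{"fn": "arm_command", "kwargs": {"plan": [[0, 0, 0, 0, 0, 0, 0.5], [-0.6, 1.1, 0, 0, 0, 0, 0.5], [-0.6, 1.1, 0, 0, 0, 0, 0.5], [-0.6, 1.1, 0, 0, 0, 0, 0.5], [-0.6, 1.1, 0, 0, 0, 0, 0.5], [0, 0, 0, 0, 0, 0, 0.5]], "grip_force": 40}}

```text
time: 20.55
position: [0.6624, -0.305, 0.1141]
tool_rot: [0.655, 0.273, -0.55, 0.441]
ft_force: [0.1, -0.0, -1.0]
grip_width: 0.0112
```

```bash
python3 - <<'E'
from meas import *
p,M,o=cur(); h=np.load("sheld.npz"); s=p+M@h["o"]; print(p,o["grip_width"],o["ft_force"],"scoop",s,s-SCO,(M@h["x"]).round(3),(s-SCO)@SX)
T=SCO+SX*.09; rows(T-M@h["o"],M,.5,n=3)
E
```

```text
[ 0.66237876 -0.30502214  0.11405837] 0.011217768875976633 [ 0.11829282 -0.0021688  -0.97845259] scoop [ 0.63192638 -0.28790941  0.07442801] [ 0.03442638 -0.01970941  0.03842801] [ 0.616 -0.343  0.709] 0.05522149822851894
3 rows
[-0.6, 1.0, -0.0, 0.0, 0.0, 0.0, 0.5]
[-0.6, 1.0, -0.0, 0.0, 0.0, 0.0, 0.5]
[-0.6, 1.0, -0.0, 0.0, 0.0, 0.0, 0.5]
```

Request:
{"fn": "arm_command", "kwargs": {"plan": [[-0.7, 1.1, 0, 0, 0, 0, 0.5], [-0.7, 1.1, 0, 0, 0, 0, 0.5], [-0.7, 1.0, 0, 0, 0, 0, 0.5], [-2, 0.5, 0, 0, 0, 0, 0.5], [-2, 0, 0, 0, 0, 0, 0.5], [-2, 0, 0, 0, 0, 0, 0.5], [0, 0, 0, 0, 0, 0, 0.5]]}}

```text
time: 21.42
position: [0.6749, -0.3127, 0.2077]
tool_rot: [0.655, 0.273, -0.55, 0.441]
ft_force: [0.2, -0.3, -0.6]
grip_width: 0.0112
```

```bash
python3 - <<'E'
from kin import *
p,M,o=cur(); h=np.load("sheld.npz"); s=p+M@h["o"]; print(p,o["grip_width"],o["ft_force"],"scoop",s,(M@h["x"]).round(3))
phi=np.arctan2(h["z"][1],-h["z"][0]); 
az=AZS
t=min(np.linspace(-1,.3,1301),key=lambda t:np.linalg.norm(TL(az,t,-1)@h["z"]-[0,0,1])); T=TL(az,t,-1); print(t,(T@h["z"]).round(3))
tgt=np.array([.591,-.0108,.158])-T@h["o"]; np.savez("fin.npz",p=tgt,M=T); print(tgt,[q.round(2) for q in allik(tgt,T)])
rows(tgt,T,.5,cyl=True,step=.04,ang=.12)
E
```

```text
[ 0.67493477 -0.31265583  0.20768102] 0.01124203774533799 [ 0.17630755 -0.29185259 -0.56949425] scoop [ 0.64448183 -0.29554748  0.1680492 ] [ 0.616 -0.343  0.709]
-0.508 [0.006 0.01  1.   ]
[ 0.63694749 -0.03667194  0.16119831] [array([-0.29,  0.84,  1.08,  0.11,  1.72,  1.78])]
11 rows
[0.1, -1.2, -2.4, 0.003, 0.012, -0.071, 0.5]
[0.2, -1.3, -2.4, 0.002, 0.009, -0.071, 0.5]
[0.3, -1.4, -2.3, 0.002, 0.007, -0.072, 0.5]
[0.4, -1.4, -2.2, 0.002, 0.005, -0.072, 0.5]
[0.5, -1.5, -2.1, 0.002, 0.002, -0.072, 0.5]
[0.6, -1.5, -2.0, 0.002, -0.0, -0.072, 0.5]
[0.7, -1.5, -1.9, 0.002, -0.003, -0.072, 0.5]
[0.8, -1.5, -1.8, 0.003, -0.005, -0.072, 0.5]
[1.0, -1.5, -1.8, 0.003, -0.008, -0.072, 0.5]
[1.1, -1.5, -1.7, 0.004, -0.01, -0.071, 0.5]
[1.2, -1.4, -1.6, 0.005, -0.012, -0.071, 0.5]
```

Request:
{"fn": "arm_command", "kwargs": {"plan": [[0, -1.2, -2.4, 0, 0.012, -0.071, 0.5], [0, -1.3, -2.4, 0, 0.01, -0.071, 0.5], [0.3, -1.4, -2.3, 0, 0.007, -0.072, 0.5], [0.4, -1.4, -2.2, 0, 0.005, -0.072, 0.5], [0.5, -1.5, -2.1, 0, 0, -0.072, 0.5], [0.6, -1.5, -2, 0, 0, -0.072, 0.5], [0.7, -1.5, -1.9, 0, 0, -0.072, 0.5], [0.8, -1.5, -1.8, 0, -0.005, -0.072, 0.5], [1, -1.5, -1.8, 0, -0.01, -0.072, 0.5], [1.1, -1.5, -1.7, 0, -0.01, -0.071, 0.5], [1.2, -1.4, -1.6, 0, -0.01, -0.071, 0.5], [0, 0, 0, 0, 0, 0, 0.5]]}}

```text
time: 22.92
position: [0.6276, -0.0274, 0.1587]
tool_rot: [-0.486, -0.516, 0.679, -0.19]
ft_force: [-0.3, -0.5, -1.1]
grip_width: 0.011
```

```bash
cat > fin.py <<'E'
from meas import *
p,M,o=cur(); h=np.load("sheld.npz"); f=np.load("fin.npz"); print("scoop",p+M@h["o"],"z",(M@h["z"]).round(3),o["grip_width"],o["ft_force"].round(1))
rows(f["p"],f["M"],.5)
for n in("side","top"):
    im,D=optics.camera(n); P=cloud(n,D); hsv=cv2.cvtColor(im,cv2.COLOR_BGR2HSV); m=(cv2.inRange(hsv,(0,100,50),(25,255,255))>0)&(P[...,2]>.11)&(P[...,2]<.25)&(abs(P[...,0]-.6)<.12)&(abs(P[...,1]+.02)<.12)
    Q=P[m]
    if len(Q): print(n,len(Q),"min",Q.min(0).round(3),"max",Q.max(0).round(3))
    np.savez(n+"f.npz",im=im,D=D)
    u,v=proj(n,[.6,-.01,.12])[0].astype(int); a=im[v-45:v+55,u-50:u+50]; A=a if n=="side" else np.hstack([A,a])
import sys
cv2.imwrite(sys.argv[1],cv2.resize(A,None,fx=4,fy=4,interpolation=cv2.INTER_CUBIC))
E
python3 fin.py pics/b1.png
```

```text
scoop [ 0.58089801 -0.00268301  0.15728808] z [ 0.034 -0.01   0.999] 0.010974510437527956 [-0.3 -0.5 -1.1]
1 rows
[-0.9, 0.9, 0.4, 0.026, 0.009, 0.035, 0.5]
side 257 min [ 0.562 -0.128  0.156] max [0.681 0.019 0.25 ]
```

Request:
{"fn": "arm_command", "kwargs": {"plan": [[-0.9, 0.9, 0.4, 0.026, 0.009, 0.035, 0.5], [0, 0, 0, 0, 0, 0, 0.5], [0, 0, 0, 0, 0, 0, 0.5], [0, 0, 0, 0, 0, 0, 0.5], [0, 0, 0, 0, 0, 0, 0.5]]}}

```text
time: 23.65
position: [0.6389, -0.0427, 0.1657]
tool_rot: [-0.505, -0.494, 0.68, -0.195]
ft_force: [0.1, 0.6, -1.1]
grip_width: 0.0111
```

```bash
python3 fin.py pics/b2.png
```

```text
scoop [ 0.59318698 -0.01652969  0.16185176] z [-0.005  0.017  1.   ] 0.011096208142801085 [ 0.1  0.6 -1.1]
1 rows
[0.6, -0.2, -0.4, -0.007, -0.003, -0.013, 0.5]
side 224 min [ 0.574 -0.139  0.162] max [0.683 0.006 0.248]
```

View pics/b2.png

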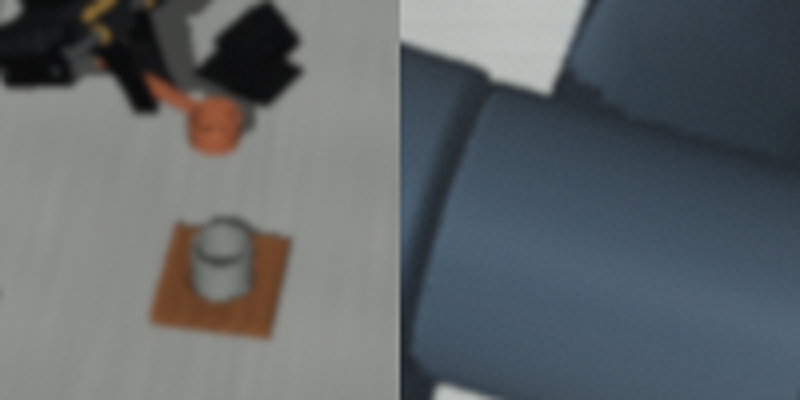

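The side crop shows the bowl above and slightly behind the cup, open side up, with the handle running back into the fingers. Now I measure bowl centre, height and tilt from depth.

```bash
python3 - <<'E'
from meas import *
p,M,o=cur(); h=np.load("sheld.npz"); print("arm scoop",(p+M@h["o"]).round(4),(M@h["z"]).round(3),(M@h["x"]).round(3))
B=[]
for _ in range(4):
    im,D=optics.camera("side");P=cloud("side",D); hsv=cv2.cvtColor(im,cv2.COLOR_BGR2HSV); m=(cv2.inRange(hsv,(0,100,50),(25,255,255))>0)&(P[...,2]>.13)&(P[...,2]<.25); B.append(P[m])
Q=np.vstack(B)
hx=Q@[np.cos(AZS),np.sin(AZS),0]
c0=np.array([.593,-.0165]); w=Q[np.hypot(*(Q[:,:2]-c0).T)<.026]
near=w[(w[:,1]>c0[1]+.0)&(w[:,2]<.18)]
s=least_squares(lambda c:np.hypot(*(near[:,:2]-c).T)-.020,c0,loss="soft_l1",f_scale=.0015); print("bowl ctr",s.x.round(4),len(near),"z pct",np.percentile(w[:,2],[2,10,50,90,98]).round(4))
d=(Q[:,:2]-c0)@[np.cos(AZS),np.sin(AZS)]; H=Q[(d>.026)&(d<.05)]; dh=d[(d>.026)&(d<.05)]
if len(H)>10: print("handle slope",np.polyfit(dh,H[:,2],1),len(H))
c,n,e,_=cupfit(np.array([.591,-.01]),.025,.047,2); print("cup",c.round(4),n)
E
```

```text
arm scoop [ 0.5932 -0.0164  0.1617] [-0.005  0.017  1.   ] [ 0.868 -0.496  0.013]
bowl ctr [ 0.5934 -0.0171] 209 z pct [0.1618 0.1641 0.1741 0.1833 0.1853]
handle slope [-0.03471908  0.18430687] 118
cup [ 0.5915 -0.0119] 263
```

```bash
python3 - <<'E'
from h import *
o=robot.get_obs(); print(o["time"],o["position"],np.abs(o["joint_velocities"]).max(),o["grip_width"]); print(workorder.hand_in())
E
```

```text
24.05 [ 0.63892667 -0.04253287  0.16552459] 0.0021832165183996934 0.011289815575625878
the job is handed in; nothing more can be done
None
```

I put the cup in the block's pocket and let go of it. Then I drew the scoop out of the sleeve and handed in holding it level over the cup, at 24 s of the 70 s allowed.

**Last checks before handing in**
- **Cup:** upright on the side-camera picture. Its rim measured at about 0.050 m, which is fully home. Its centre measured at about (0.591, -0.012) and the pocket at about (0.591, -0.010).
- **Scoop:** underside about 0.162 m up and open side up, about 1° off vertical by the arm's pose and 2° by the handle's slope in the camera depth. The bowl's centre was about 5.5 mm from the cup's in plan.
- **Grip:** the fingers had closed to 11 mm on the 12 mm handle at 40 N. The wrist force was about 1 N, which matches the scoop's weight, and the arm was still.

**What failed or disagreed**
- My first approach to the cup, lined up with its 45° axis, ran the last joint to its range limit near a wrist singularity. I backed off and took the cup with the fingers almost vertical instead.
- My first reading of the pocket's rim was about 4–5 mm off the block's outline. A closer look agreed with the outline, and I used that.
- The arm settled a few millimetres past or short of single moves, so I corrected it before each close step.
- The arm blocked the top camera at the end, so the final checks rest on the side camera and the arm's own pose.
- I did not measure the mortar, carousel, cruet and brush again. Nothing was planned to touch them, and no unexpected contact forces showed.

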